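# Shift the latched sample slide one notch to bring the sample under the loupe

## Task

The ground metal sample sits on a slide that is locked in its middle notch. Squeeze the spring latch tab against the slide's upright grip to unlock it, slide it along its rail to the next notch, the one that puts the sample under the loupe's lens, then let go so that the latch springs out and locks there.

Things in the scene. Friction and masses are not known exactly. Their poses are not given: they have to be found in the camera images.
- grip (a point): Squeeze point of the carriage, 46 mm above the bench. y: slide direction; x: away from the robot, to the sample. Black grip block behind, x -6 to 10 mm, 30 mm wide, 18 to 67 mm above the bench; grey upright latch tab before it, 26 mm wide, as high, x -25 to -19 mm free, -13 to -7 pressed. Fingers closing along x with their middle here press it. The 18 mm high front rail begins at x -26.
- latch_tab (a joint): Travel of the latch tab towards the grip block, m: 0 = sprung out, its tooth in a rail notch, locked; 0.012 = fully pressed. Spring 3 N at first, 7 N fully pressed. Over 0.005 the carriage is free and slides with about 2 N; let go between notches the tab stays at about 0.005. Pitch of the notches 60 mm; the tooth drops in within 8 mm of a notch's middle.
- sample: Round metal sample, 41 mm across, 24 mm high, fixed in the carriage's round nest, 94 mm along x from the grip point. Origin: centre of its underside, 18 mm above the bench. The carriage starts in the middle of three notches and can go 80 mm either way, 20 mm past the outer notches. Its dark base plate (165 x 270 mm) is fixed to the bench.
- lens (a point): Centre of the loupe's round lens (58 mm over its black ring, 71 mm above the bench), on a fixed post behind the slide. The sample lies under it when the carriage is in the outer notch on that side, which may be the left or the right one; a white pot of swabs stands behind the other outer notch.

How it is judged:
By the outcome, as a careful person would: the job done as asked, in the order asked, and still so for the second after the job is handed in, with the robot touching nothing.
It also fails if it takes over 32 s, if anything falls off the work surface, if the arm or the gripper's body presses on something with over 40 N, if the wrist force passes 120 N, or if a joint passes its speed limit or range.

## Robot

A 6-joint arm with a two-finger parallel gripper is mounted at the origin on a cart in front of the work surface, level with it; the furniture and walls round the work are solid. World frame = base frame: x ahead of the robot, y to its left, z up, the work surface at z = 0. Lengths are in m, angles in rad, forces in N, time in s.
With the tool pointing down it reaches from about 0.35 to 0.775 m from the base axis. Payload 5.5 kg.
Tool frame: the origin (TCP) lies midway between the tips of the shut fingers; the grasp point (between the pads) lies 19 mm behind it; x points along the fingers, y is the direction in which the jaws open and shut, and the axes are right-handed (so a half turn about x gives the same grasp; the last joint's range is limited). The gripper opens to 85 mm and grips with 20 to 120 N. Pads are 22 mm wide; open, the fingers measure 114 mm over their backs; the gripper's body (76 mm by 85 mm) begins 54 mm behind the grasp point. The pads swing forward as they close: fully open they stand 13 mm farther back than shut.
Start: joints at [-1.458, 0.313, 0.046, 1.304, 0, 1.431], TCP at [0.144, -0.557, 0.206] pointing down, gripper open.
Joint ranges: [-2.76, 2.76], [-0.86, 1.69], [-1.03, 1.26], [-2.2, 2.34], [-1.47, 1.5], [-3.14, 3.14]. Speed limits (rad/s): [2.57, 2.57, 3.14, 3.14, 3.14, 3.14].

## Interface

Orientations are given as a unit quaternion [w, x, y, z].
In Python, from workcell import env, optics, order, models gives the robot as it stands. The module is installed in compiled form; this text tells all that it offers.
- The arm moves only by the tool servo_tool, never from a script. Its argument "moves" is a list of rows, each a list of 5 numbers: the shift along the tool's x, y, z in cm, then the turn about the tool's x in rad, then the closure, from -1 (fully open) to 1 (shut). A call has exactly 10 rows; each row shifts and turns the commanded pose from where the row before left it, along the tool's axes as they then stand; what a row does not reach is not made up. A row lasts 1/8 s, in which the tool goes at most 62.5 mm and 10.7 degrees, less where a joint would pass 70% of its speed; a pose out of reach is approached as far as the arm can. A call is refused whole if a number of a shift passes 6.25 or a number of a turn 0.188, either way. A call with a gripper value outside its range is refused whole. The fingers move at their own pace and stop on an object; "grip_force" is the grip in N (left out, the last holds). Time passes only in rows, so rows that do not move let the fingers close, or fill a call up. It gives the time, the measured TCP pose, the force and the opening at its end, in the units of the state.
- env.get_state(): the state, without advancing time (a new reading comes with each control period).
- optics.read_camera(name): name is "scene" or "top"; returns a dict with "pixels" (384x512x3 uint8, blue, green, red), "vertical_fov" (degrees; the focal length in pixels is half the picture's height over the tangent of half this angle, whatever the lens; pixels are square), "cx", "cy" (the principal point, pixels), "extrinsics" (4x4, takes a point from world to camera coordinates). Camera axes: x right, y up, looking along -z (the intrinsics and any distortion apply to the point x, -y, -z); pixel columns grow to the right and rows downward; lengths in m; the calibration is good to about 2 mm. A picture is of the moment at which its call begins. There is no depth.
- order.hand_in(): hands the job in, once; it reports no verdict.
Trained networks look in a picture, given as the dict that the camera call returned (one of the last four; its "shot" number tells which), for a name from the list of things; names that differ only in an ending like _2 or _b are one class to them, and where a whole thing is asked for, a point or a joint stands for the part that bears it (a point fixed in the world has none). Each returns a list of dicts, best first, with "conf" (0 to 1); they miss things now and then, are a little off and sometimes report something else, mostly with a low value. They report only what shows in the picture. A call takes as long as a camera call.
- models.outline_of(name, picture): "pixels" (384x512 bool, what is visible of it) and "location" ([column, row] in pixels, amid what is visible of it).
- models.pinpoint(name, picture): "location" ([column, row] in pixels: a listed point, or the origin of a listed thing).
The state is a dict: "clock": time; "joint_pos": joint angles; "qvel": joint speeds; "tau": joint torques, N m; "tcp_pos": TCP position; "orientation": TCP orientation; "wrist_force": force on the tool from outside, world axes, zero at the start; "ft_torque": the same for the moment, N m; "finger_gap": finger opening in m.
Only numpy, scipy, OpenCV 4.12 (cv2) and the standard library are available. Lean on these libraries where they do the work, as an engineer would, in place of code of your own. Each camera call takes 0.05 s, during which the arm holds its last target.

## Working session

There is one attempt and no reset: what is moved stays moved. The work goes in short steps, Python scripts to look and compute and a tool call to move; the robot and the scene stay as the last step left them, time stands still between calls to the robot, and variables do not carry over. Pictures are saved under pics/ and viewed, and the job is handed in when it is done.

Besides the shell and the picture viewer there is one more tool, called after "Call:" by a JSON object that holds its "fn" and its "kwargs". servo_tool: Moves the arm, as the interface text tells. Its arguments: {"type":"object","properties":{"moves":{"type":"array"},"grip_force":{"type":"number"}},"required":["moves"]}

```bash
mkdir -p pics; cat > h.py <<'E'
import numpy as np, cv2
from workcell import env, optics, order, models
def K(p):
    h=p["pixels"].shape[0]; f=h/2/np.tan(np.radians(p["vertical_fov"])/2); return f
def ray(p,uv):
    f=K(p); d=np.array([(uv[0]-p["cx"])/f,-(uv[1]-p["cy"])/f,-1.0])
    E=np.array(p["extrinsics"]); R=E[:3,:3]; t=E[:3,3]
    return -R.T@t, R.T@d
def at_z(p,uv,z):
    o,d=ray(p,uv); return o+d*(z-o[2])/d[2]
def proj(p,X):
    E=np.array(p["extrinsics"]); c=E[:3,:3]@np.array(X)+E[:3,3]; f=K(p)
    return np.array([p["cx"]+f*c[0]/-c[2], p["cy"]-f*c[1]/-c[2]])
E
python3 - <<'E'
from h import *
s=env.get_state(); print({k:np.round(v,3).tolist() for k,v in s.items()})
for n in("scene","top"):
    p=optics.read_camera(n); cv2.imwrite(f"pics/{n}0.png",p["pixels"])
    print(n,[k for k in p if k!="pixels"],{k:p[k] for k in p if k not in("pixels","extrinsics")}, np.round(ray(p,(256,192))[0],3))
    for nm,z in(("grip",.046),("sample",.018),("lens",.071),("latch_tab",.067)):
        for r in models.pinpoint(nm,p)[:2]: print(nm,round(r["conf"],2),np.round(r["location"],1),np.round(at_z(p,r["location"],z),4))
        for r in models.outline_of(nm,p)[:1]: print(" outline",nm,round(r["conf"],2),np.round(r["location"],1),r["pixels"].sum())
E
```

```text
{'clock': 0.0, 'joint_pos': [-1.458, 0.314, 0.045, 1.304, -0.0, 1.431], 'qvel': [0.002, 0.001, 0.0, -0.0, -0.001, -0.001], 'tau': [-0.001, -48.063, 29.853, 0.019, -0.0, -0.0], 'tcp_pos': [0.144, -0.556, 0.205], 'orientation': [0.089, 0.701, 0.09, -0.701], 'wrist_force': [-0.383, 0.194, 0.313], 'ft_torque': [-0.0, 0.075, -0.016], 'finger_gap': 0.085}
scene ['vertical_fov', 'cx', 'cy', 'extrinsics', 'shot'] {'vertical_fov': 47.59833134460836, 'cx': 254.89794423426943, 'cy': 189.694620480947, 'shot': 1} [0.082 0.538 0.576]
grip 0.6 [312.  203.2] [0.4675 0.0167 0.046 ]
 outline grip 0.68 [294.5 205.4] 1744
sample 0.8 [280.1 192.8] [0.5553 0.0112 0.018 ]
 outline sample 0.79 [278.  189.8] 364
lens 0.95 [302.5 164.2] [ 0.5438 -0.0402  0.071 ]
 outline lens 0.8 [289. 167.] 1045Traceback (most recent call last):
  File "<stdin>", line 7, in <module>
ValueError: it knows: grip, lens, sample
```

```bash
python3 - <<'E'
from h import *
for n in("top","scene"):
    p=optics.read_camera(n); cv2.imwrite(f"pics/{n}1.png",cv2.resize(p["pixels"],(800,600)))
    print(n,p["vertical_fov"],np.round(ray(p,(256,192))[0],3))
    for nm,z in(("grip",.046),("sample",.018),("lens",.071)):
        for r in models.pinpoint(nm,p)[:2]: print(nm,round(r["conf"],2),np.round(r["location"],1),np.round(at_z(p,r["location"],z),4))
E
```

```text
top 45.09812538396014 [0.452 0.092 0.928]
grip 0.82 [282. 251.] [0.4643 0.0253 0.046 ]
sample 0.72 [283.6 205.7] [0.5537 0.017  0.018 ]
lens 0.87 [319.4 204.1] [ 0.5492 -0.0458  0.071 ]
lens 0.43 [285.5 206.2] [0.5468 0.0179 0.071 ]
scene 47.59833134460836 [0.082 0.538 0.576]
grip 0.85 [311.8 206.4] [0.4616 0.0242 0.046 ]
sample 0.84 [277.9 194.5] [0.5545 0.0186 0.018 ]
lens 0.89 [302.  165.7] [ 0.541  -0.0354  0.071 ]
lens 0.23 [279.5 193.2] [0.5102 0.0628 0.071 ]
```

View pics/top1.png

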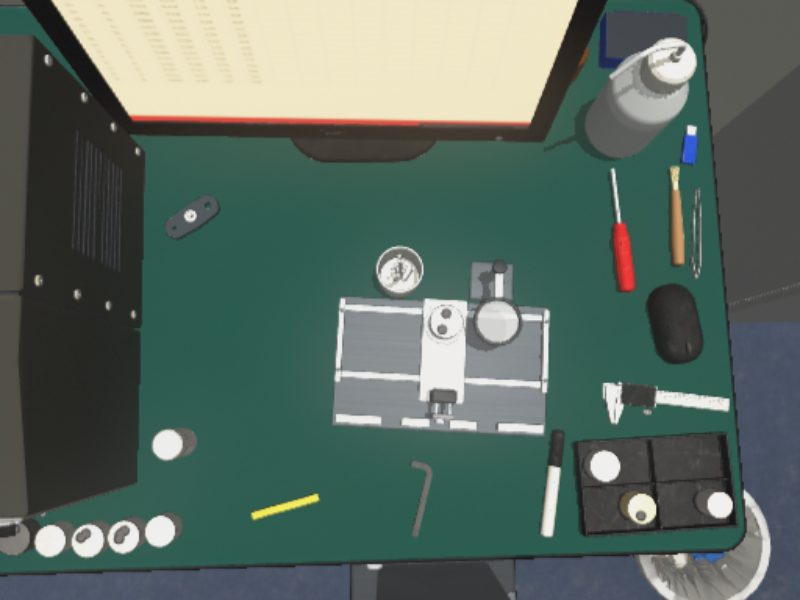

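View pics/scene1.png

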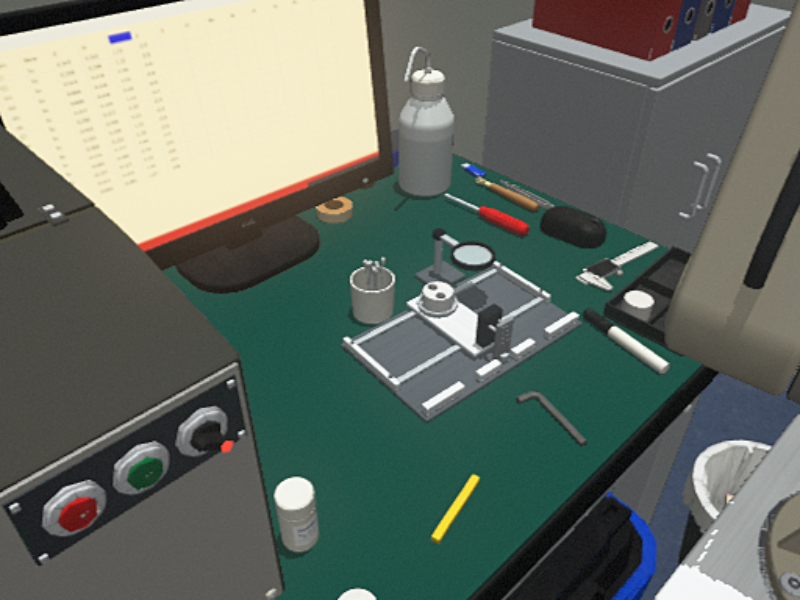

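Top view (800 px scale): carriage at (443,350), lens at (498,322) on the right (-y), pot on the left at (400,270); the base is slightly yawed. I'll zoom in to measure the yaw.

```bash
python3 - <<'E'
from h import *
p=optics.read_camera("top"); im=p["pixels"]; cv2.imwrite("pics/raw_top.png",im)
c=im[180:290,205:360]; cv2.imwrite("pics/top_zoom.png",cv2.resize(c,None,fx=5,fy=5,interpolation=cv2.INTER_CUBIC))
q=optics.read_camera("scene"); c=q["pixels"][150:275,210:380]; cv2.imwrite("pics/scene_zoom.png",cv2.resize(c,None,fx=4.5,fy=4.5,interpolation=cv2.INTER_CUBIC))
g=[];s=[];l=[]
for nm in("grip","sample","lens"):
    a=models.pinpoint(nm,p)[0]["location"]; b=models.pinpoint(nm,q)[0]["location"]
    A=[];B=[]
    for P,u in((p,a),(q,b)):
        o,d=ray(P,u); d/=np.linalg.norm(d); M=np.eye(3)-np.outer(d,d); A.append(M);B.append(M@o)
    print(nm,a,b,np.round(np.linalg.solve(sum(A),sum(B)),4))
E
```

```text
grip [281.3, 250.5] [313.7, 206.4] [0.4621 0.0242 0.046 ]
sample [282.7, 206.2] [278.4, 196.2] [0.5531 0.0185 0.0143]
lens [315.1, 205.0] [301.6, 163.0] [ 0.5464 -0.0381  0.0738]
```

View pics/top_zoom.png

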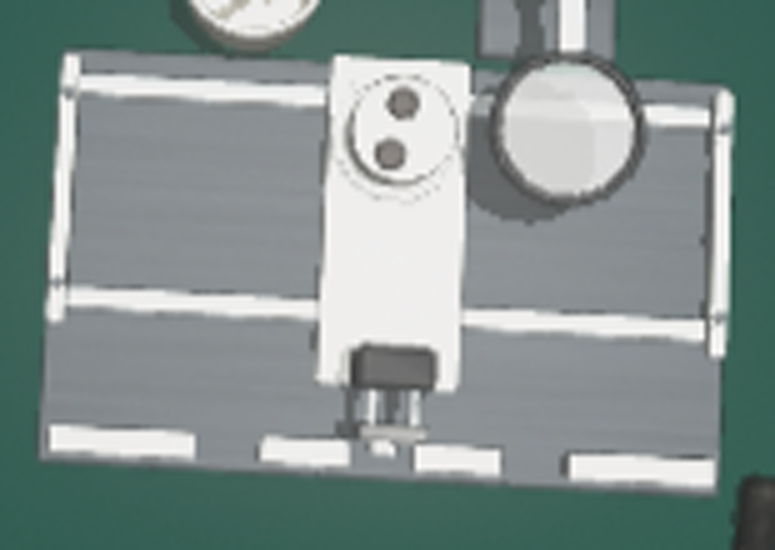

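View pics/scene_zoom.png

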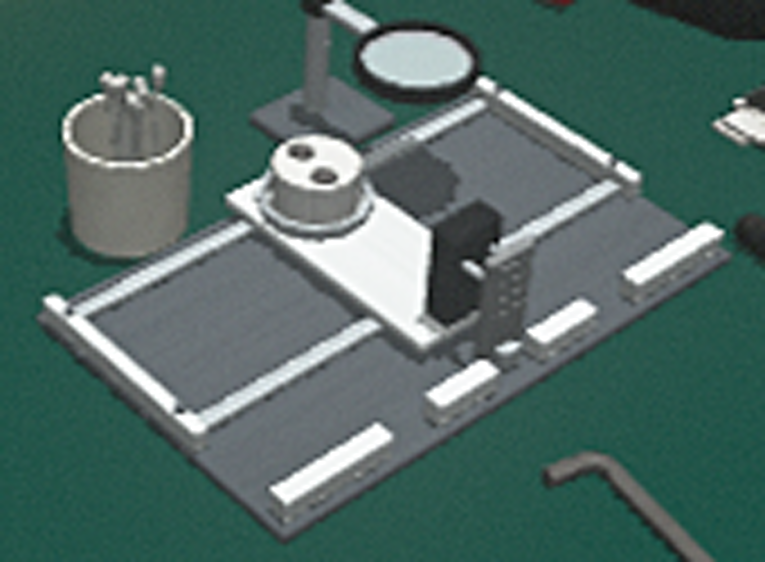

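```bash
python3 - <<'E'
from h import *
p=optics.read_camera("top")
f=lambda u,v,z: at_z(p,(205+u/5-.4,180+v/5-.4),z)
FL,FR,RL,RR=[f(*a,.004) for a in((38,458),(716,493),(67,52),(733,88))]
for a,b in((FL,FR),(RL,RR)): d=a-b; print("yaw",np.degrees(np.arctan2(-d[0],d[1])),np.linalg.norm(d))
for a,b in((FL,RL),(FR,RR)): d=b-a; print("yaw",np.degrees(np.arctan2(d[1],d[0])),np.linalg.norm(d))
print("centre",(FL+FR+RL+RR)/4)
B=[f(*a,.067) for a in((357,345),(437,350),(434,388),(350,383))]
print("block top",np.round(B,4)); c=sum(B)/4; 
T=[f(*a,.067) for a in((360,427),(426,430),(426,439),(360,437))]; print("tab",np.round(T,4), sum(T)/4)
yaw=np.radians(-3)
for yd in(-2,-3,-4):
  y=np.radians(yd); print(yd,"grip from block",c[:2]-.002*np.array([np.cos(y),np.sin(y)]), "from tab", (sum(T)/4)[:2]+.022*np.array([np.cos(y),np.sin(y)]))
N=[f(*a,.018) for a in((350,455),(415,458))]; print("notch gap",np.round(N,4))
E
```

```text
yaw -4.5041602884327165 0.26812162025667985
yaw -4.474642722656275 0.26983523600414167
yaw -4.902364261185446 0.16181753719511247
yaw -5.508158239231541 0.16197751011812755
centre [0.49913748 0.02004394 0.004     ]
block top [[0.4687 0.0379 0.067 ]
 [0.4661 0.0083 0.067 ]
 [0.4521 0.0099 0.067 ]
 [0.4548 0.0409 0.067 ]]
tab [[0.4386 0.0378 0.067 ]
 [0.4369 0.0134 0.067 ]
 [0.4336 0.0135 0.067 ]
 [0.435  0.0379 0.067 ]] [0.43604022 0.02565115 0.067     ]
-2 grip from block [0.45843149 0.02432615] from tab [0.45802682 0.02488336]
-3 grip from block [0.45843301 0.02436102] from tab [0.45801007 0.02449976]
-4 grip from block [0.45843515 0.02439587] from tab [0.45798663 0.02411651]
notch gap [[0.4272 0.0389 0.018 ]
 [0.4254 0.0137 0.018 ]]
```

```bash
cat >> h.py <<'E'
from scipy.spatial.transform import Rotation as Ro
YAW=np.radians(-4.7)
def plan(tgt):
    s=env.get_state(); w,x,y,z=s["orientation"]; R=Ro.from_quat([x,y,z,w]).as_matrix()
    xh=np.array([np.cos(YAW),np.sin(YAW),0]); best=None
    for sg in(1,-1):
        v=R.T@(sg*xh); a=np.arctan2(v[2],v[1])
        print("turn about tool x",round(a,4), "(y->%+d xhat)"%sg)
    d=np.array(tgt)-s["tcp_pos"]
    print("axes\n",np.round(R,3)); print("pos",np.round(s["tcp_pos"],4),"shift tool cm",np.round(R.T@d*100,2),"wf",np.round(s["wrist_force"],1),"gap",s["finger_gap"],"t",s["clock"],"q",np.round(s["joint_pos"],2))
E
python3 -c "
from h import *
plan([.459,.024,.16])"
```

```text
turn about tool x -1.236 (y->+1 xhat)
turn about tool x 1.9056 (y->-1 xhat)
axes
 [[ 0.     0.25  -0.968]
 [-0.    -0.968 -0.25 ]
 [-1.     0.     0.   ]]
pos [ 0.1438 -0.5568  0.2062] shift tool cm [  4.62 -48.35 -45.04] wf [-0.5  0.8  0.9] gap 0.08536321150344449 t 1.2 q [-1.46  0.31  0.05  1.3   0.    1.43]
```

Call:
{"fn": "servo_tool", "kwargs": {"moves": [[0, -4.03, -3.75, 0, -1], [0, -4.03, -3.75, 0, -1], [0, -4.03, -3.75, 0, -1], [0, -4.03, -3.75, 0, -1], [0, -4.03, -3.75, 0, -1], [0, -4.03, -3.75, 0, -1], [0, -4.03, -3.75, 0, -1], [0, -4.03, -3.75, 0, -1], [0, -4.03, -3.75, 0, -1], [0, -4.03, -3.75, 0, -1]], "grip_force": 20}}

```text
clock: 2.45
tcp_pos: [0.4069, -0.0712, 0.2066]
orientation: [0.089, 0.702, 0.089, -0.701]
wrist_force: [0.9, -0.4, 0.1]
finger_gap: 0.0856
```

Call:
{"fn": "servo_tool", "kwargs": {"moves": [[0, -4.03, -3.75, 0, -1], [0, -4.03, -3.75, 0, -1], [0, 0, 0, -0.177, -1], [0, 0, 0, -0.177, -1], [0, 0, 0, -0.177, -1], [0, 0, 0, -0.177, -1], [0, 0, 0, -0.177, -1], [0, 0, 0, -0.177, -1], [0, 0, 0, -0.174, -1], [0, 0, 0, 0, -1]]}}

```text
clock: 3.7
tcp_pos: [0.4586, 0.024, 0.2063]
orientation: [0.479, 0.521, 0.479, -0.521]
wrist_force: [-0.2, -0.5, 0.8]
finger_gap: 0.0853
```

```bash
python3 - <<'E'
from h import *
plan([.459,.024,.16])
for n in("top","scene"):
    p=optics.read_camera(n); cv2.imwrite(f"pics/{n}2.png",cv2.resize(p["pixels"],(800,600)))
    for nm,z in(("grip",.046),("sample",.018),("lens",.071)):
        for r in models.pinpoint(nm,p)[:2]: print(nm,round(r["conf"],2),np.round(r["location"],1),np.round(at_z(p,r["location"],z),4))
E
```

```text
turn about tool x -0.0018 (y->+1 xhat)
turn about tool x 3.1398 (y->-1 xhat)
axes
 [[ 0.     0.996 -0.084]
 [-0.    -0.084 -0.996]
 [-1.     0.     0.   ]]
pos [0.4586 0.024  0.2063] shift tool cm [ 4.63  0.04 -0.  ] wf [-0.2 -0.5  0.8] gap 0.08533196681841639 t 3.7 q [-0.12  0.09 -0.23  1.25 -0.    1.53]
sample 0.59 [280.5 207.3] [0.5506 0.0233 0.018 ]
grip 0.59 [311.7 207.4] [0.4598 0.0266 0.046 ]
sample 0.84 [279.2 193.1] [0.5559 0.0133 0.018 ]
lens 0.91 [302.3 161.2] [ 0.5513 -0.0481  0.071 ]
```

View pics/scene2.png

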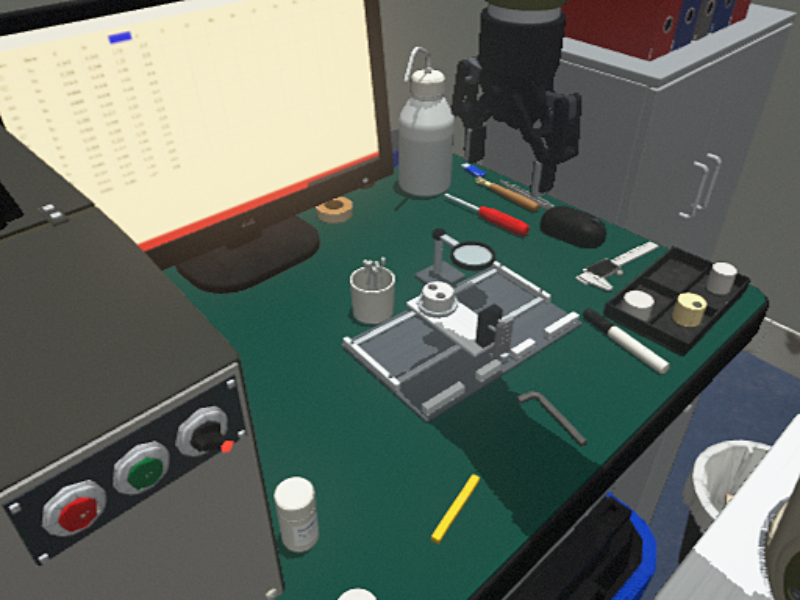

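Call:
{"fn": "servo_tool", "kwargs": {"moves": [[3, 0, 0, 0, -1], [4, 0, 0, 0, -1], [4, 0, 0, 0, -1], [2, 0, 0, 0, -1], [0, 0, 0, 0, -1], [0, 0, 0, 0, -1], [0, 0, 0, 0, -1], [0, 0, 0, 0, -1], [0, 0, 0, 0, -1], [0, 0, 0, 0, -1]]}}

```text
clock: 5.35
tcp_pos: [0.4586, 0.024, 0.0763]
orientation: [0.479, 0.52, 0.479, -0.52]
wrist_force: [0.0, -0.3, -0.4]
finger_gap: 0.0854
```

```bash
python3 - <<'E'
from h import *
plan([.459,.024,.027])
p=optics.read_camera("scene"); c=p["pixels"][100:275,210:400]; cv2.imwrite("pics/s3.png",cv2.resize(c,None,fx=3.4,fy=3.4,interpolation=cv2.INTER_CUBIC))
E
```

```text
turn about tool x 0.0001 (y->+1 xhat)
turn about tool x -3.1415 (y->-1 xhat)
axes
 [[ 0.     0.997 -0.082]
 [-0.    -0.082 -0.997]
 [-1.     0.     0.   ]]
pos [0.4586 0.024  0.0763] shift tool cm [ 4.93  0.03 -0.  ] wf [ 0.  -0.3 -0.4] gap 0.08537574109501878 t 5.35 q [-0.12  0.18 -0.47  0.93 -0.    1.53]
```

View pics/s3.png

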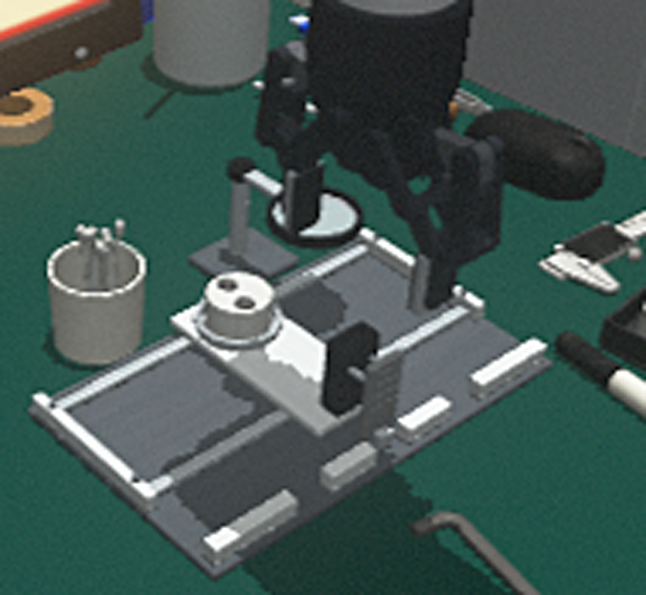

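The fingers straddle the grip block, at zoom pixels (305,215) and (440,295), above the tab at (380,390). Next I descend.

Call:
{"fn": "servo_tool", "kwargs": {"moves": [[2, 0, 0, 0, -1], [2, 0, 0, 0, -1], [0.9, 0.03, 0, 0, -1], [0, 0, 0, 0, -1], [0, 0, 0, 0, -0.6], [0, 0, 0, 0, -0.3], [0, 0, 0, 0, -0.2], [0, 0, 0, 0, -0.1], [0, 0, 0, 0, -0.1], [0, 0, 0, 0, -0.1]]}}

```text
clock: 6.65
tcp_pos: [0.4584, 0.024, 0.0271]
orientation: [-0.479, -0.52, -0.479, 0.52]
wrist_force: [-4.2, 0.8, 2.3]
finger_gap: 0.0471
```

```bash
python3 - <<'E'
from h import *
plan([.459,.024,.027])
p=optics.read_camera("scene"); c=p["pixels"][100:275,210:400]; cv2.imwrite("pics/s4.png",cv2.resize(c,None,fx=3.4,fy=3.4,interpolation=cv2.INTER_CUBIC))
E
```

```text
turn about tool x 0.0001 (y->+1 xhat)
turn about tool x -3.1415 (y->-1 xhat)
axes
 [[-0.001  0.997 -0.082]
 [-0.    -0.082 -0.997]
 [-1.    -0.001  0.   ]]
pos [0.4584 0.024  0.0271] shift tool cm [ 0.01  0.06 -0.  ] wf [-4.2  0.8  2.3] gap 0.04710606507594984 t 6.65 q [-0.12  0.23 -0.54  0.8  -0.    1.53]
```

View pics/s4.png

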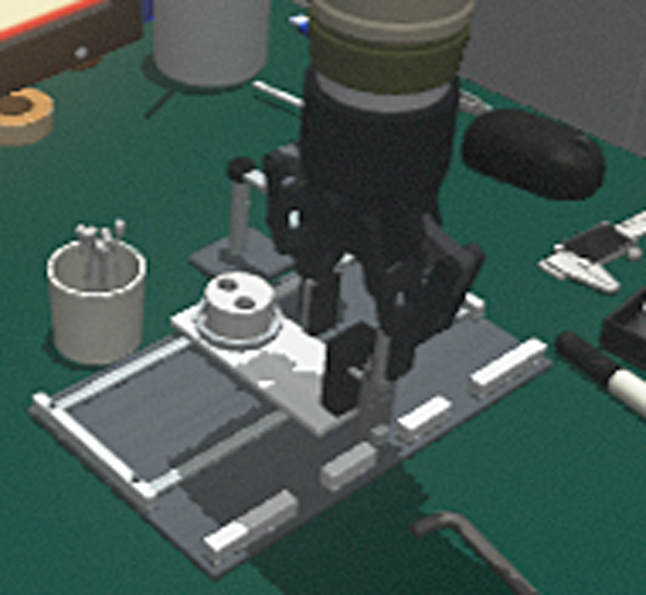

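Call:
{"fn": "servo_tool", "kwargs": {"moves": [[0, 0, 0, 0, 0.1], [0, 0, 0, 0, 0.2], [0, 0, 0, 0, 0.3], [0, 0, 0, 0, 0.4], [0, 0, 0, 0, 0.5], [0, 0, 0, 0, 0.6], [0, 0, 0, 0, 0.6], [0, 0, 0, 0, 0.6], [0, 0, 0, 0, 0.6], [0, 0, 0, 0, 0.6]]}}

```text
clock: 7.95
tcp_pos: [0.4565, 0.0242, 0.027]
orientation: [-0.478, -0.519, -0.48, 0.521]
wrist_force: [-8.1, 0.4, 8.6]
finger_gap: 0.021
```

Call:
{"fn": "servo_tool", "kwargs": {"moves": [[0, -0.15, 0, 0, 0.6], [0, 0, 0.4, 0, 0.6], [0, 0, 0.8, 0, 0.6], [0, 0, 0.8, 0, 0.6], [0, 0, 0.8, 0, 0.6], [0, 0, 0.8, 0, 0.6], [0, 0, 0.8, 0, 0.6], [0, 0, 0.8, 0, 0.6], [0, 0, 0.8, 0, 0.6], [0, 0, 0, 0, 0.6]]}}

```text
clock: 9.2
tcp_pos: [0.4517, -0.0367, 0.027]
orientation: [-0.479, -0.52, -0.479, 0.521]
wrist_force: [-6.0, -0.5, 3.2]
finger_gap: 0.0213
```

```bash
python3 - <<'E'
from h import *
plan([.4518,-.0358,.027])
for n in("top","scene"):
    p=optics.read_camera(n); cv2.imwrite(f"pics/{n}5.png",cv2.resize(p["pixels"],(800,600)))
    for nm,z in(("grip",.046),("sample",.018),("lens",.071)):
        for r in models.pinpoint(nm,p)[:1]: print(nm,round(r["conf"],2),np.round(r["location"],1),np.round(at_z(p,r["location"],z),4))
E
```

```text
turn about tool x -0.0009 (y->+1 xhat)
turn about tool x 3.1407 (y->-1 xhat)
axes
 [[-0.001  0.997 -0.083]
 [-0.001 -0.083 -0.997]
 [-1.    -0.001  0.001]]
pos [ 0.4517 -0.0367  0.027 ] shift tool cm [-0.   -0.   -0.09] wf [-6.  -0.5  3.2] gap 0.021288346402729575 t 9.2 q [-0.26  0.22 -0.55  0.8  -0.    1.4 ]
grip 0.71 [312.5 253. ] [ 0.459  -0.0325  0.046 ]
lens 0.77 [316.7 205.1] [ 0.5474 -0.0407  0.071 ]
grip 0.83 [335.3 197.1] [ 0.4483 -0.0303  0.046 ]
sample 0.64 [299.8 180.5] [ 0.5555 -0.0502  0.018 ]
lens 0.73 [301.8 165.4] [ 0.542  -0.0359  0.071 ]
```

View pics/scene5.png

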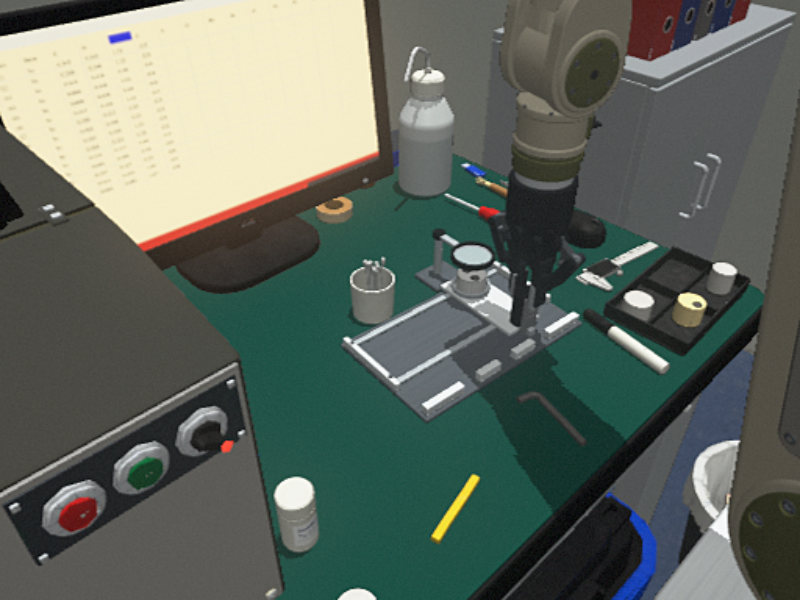

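The carriage followed the move, and the sample now sits under the lens at scene pixel (473,270). Releasing.

Call:
{"fn": "servo_tool", "kwargs": {"moves": [[0, 0, -0.05, 0, 0.4], [0, 0, 0, 0, 0.2], [0, 0, 0, 0, 0], [0, 0, 0, 0, -0.2], [0, 0, 0, 0, -0.4], [0, 0, 0, 0, -0.4], [0, 0, 0, 0, -0.4], [0, 0, 0, 0, -0.4], [0, 0, 0, 0, -0.4], [0, 0, 0, 0, -0.4]]}}

```text
clock: 10.85
tcp_pos: [0.4525, -0.0352, 0.0272]
orientation: [-0.479, -0.52, -0.479, 0.52]
wrist_force: [0.1, 0.8, -0.4]
finger_gap: 0.0597
```

```bash
python3 - <<'E'
from h import *
plan([.4518,-.0358,.027])
p=optics.read_camera("scene"); c=p["pixels"][100:275,210:400]; cv2.imwrite("pics/s6.png",cv2.resize(c,None,fx=3.4,fy=3.4,interpolation=cv2.INTER_CUBIC))
E
```

```text
turn about tool x 0.0001 (y->+1 xhat)
turn about tool x -3.1415 (y->-1 xhat)
axes
 [[ 0.     0.997 -0.082]
 [-0.    -0.082 -0.997]
 [-1.     0.     0.   ]]
pos [ 0.4525 -0.0352  0.0272] shift tool cm [ 0.02 -0.06  0.07] wf [ 0.1  0.8 -0.4] gap 0.059670137911391606 t 10.85 q [-0.25  0.22 -0.55  0.8  -0.    1.4 ]
```

View pics/s6.png

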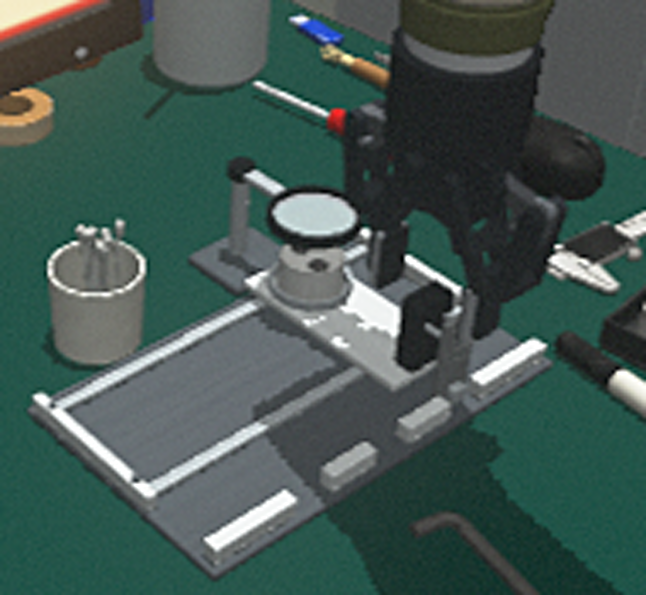

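The tab has sprung clear of the block, and its tooth is in the notch at about (455,385). No force on the wrist; retracting straight up.

Call:
{"fn": "servo_tool", "kwargs": {"moves": [[1, 0, 0, 0, -0.4], [-2, 0, 0, 0, -0.4], [-3, 0, 0, 0, -0.4], [-4, 0, 0, 0, -0.4], [-5, 0, 0, 0, -0.4], [-5, 0, 0, 0, -0.4], [0, 0, 6, 0, -0.4], [0, 0, 6, 0, -0.4], [0, 0, 6, 0, -0.4], [0, 0, 0, 0, -0.4]]}}

```text
clock: 12.15
tcp_pos: [0.4373, -0.2184, 0.2061]
orientation: [-0.477, -0.521, -0.477, 0.522]
wrist_force: [0.3, 1.6, 0.5]
finger_gap: 0.0596
```

```bash
python3 - <<'E'
from h import *
plan([.4518,-.0358,.027])
for n,sl in(("top",np.s_[180:290,205:360]),("scene",np.s_[130:275,210:400])):
    p=optics.read_camera(n); c=p["pixels"][sl]; cv2.imwrite(f"pics/{n}7.png",cv2.resize(c,None,fx=4,fy=4,interpolation=cv2.INTER_CUBIC))
    for nm,z in(("grip",.046),("sample",.018),("lens",.071)):
        for r in models.pinpoint(nm,p)[:1]: print(nm,round(r["conf"],2),np.round(r["location"],1),np.round(at_z(p,r["location"],z),4))
E
```

```text
turn about tool x -0.0061 (y->+1 xhat)
turn about tool x 3.1355 (y->-1 xhat)
axes
 [[-0.     0.996 -0.088]
 [-0.    -0.088 -0.996]
 [-1.    -0.     0.   ]]
pos [ 0.4373 -0.2184  0.2061] shift tool cm [ 17.9   -0.16 -18.32] wf [0.3 1.6 0.5] gap 0.059604537381394734 t 12.15 q [-0.63  0.15 -0.17  1.26 -0.    1.03]
grip 0.74 [313.7 255.9] [ 0.4534 -0.0345  0.046 ]
lens 0.67 [316.2 208. ] [ 0.542  -0.0395  0.071 ]
sample 0.56 [335.8 195.6] [ 0.47   -0.0649  0.018 ]
lens 0.83 [301.4 162.1] [ 0.5504 -0.0443  0.071 ]
```

View pics/scene7.png

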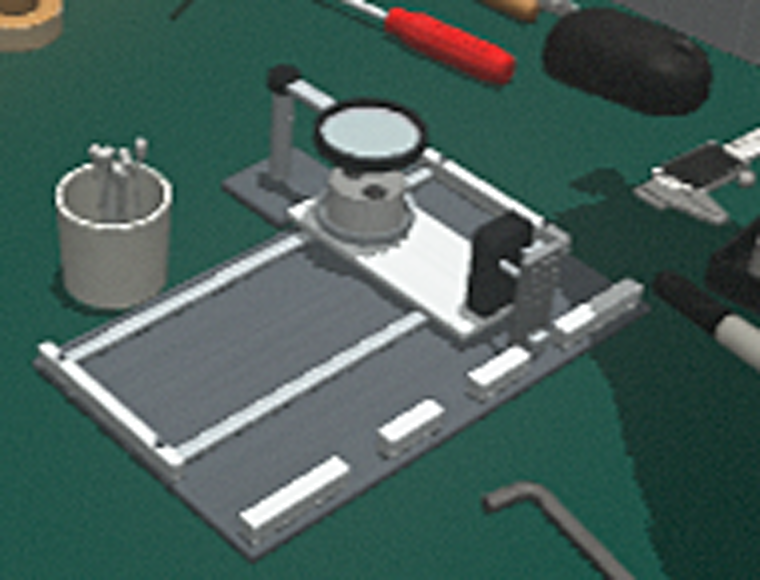

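View pics/top7.png

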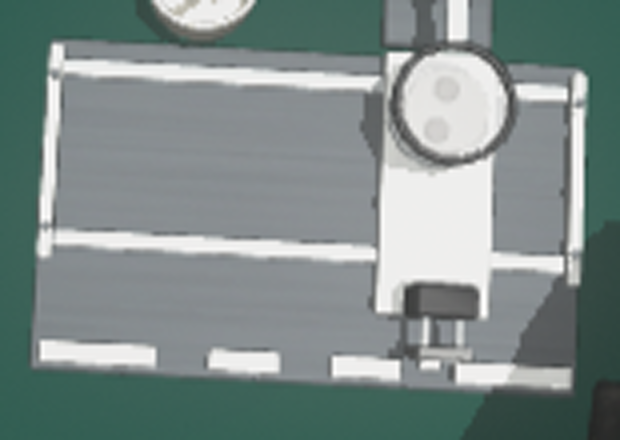

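```bash
python3 -c "
from h import *
print(order.hand_in()); print(env.get_state()['clock'])"
```

```text
the job is handed in; nothing more can be done
None
the job is handed in; nothing more can be done
```

The sample is now under the loupe's lens, with the slide locked in the right-hand outer notch. I handed the job in at about 12.3 s.

I squeezed the tab fully, slid the carriage about 60 mm towards the lens (−y), and let go. Then I backed the arm off up and to the side.

**Last checks:**
- **Latch:** in the top view the tab stands as far from the grip block as at the start, 10.5 px against 10.6 px. Its tooth shows in the right-hand notch.
- **Sample:** the top view shows it inside the lens ring.
- **Contact:** after letting go, the wrist force was near zero. The gripper ended well clear of everything.

**What went wrong or disagreed:**
- **Mistyped move:** the first row of the retreat went 1 cm down instead of up, with the fingers already open. The force during that row was not recorded. Afterwards the pictures show nothing moved, and the force at the end of the call was normal.
- **Detector misses:** in the last scene picture the network put the sample at the grip block, with a low confidence of 0.56. I ignored that, since both pictures clearly show the sample under the lens. Its grip and lens positions also varied by several millimetres between pictures.

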